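# Open the safety-capped bottle in the bench holder

## Robot

A 6-joint arm with a two-finger parallel gripper is mounted at the origin on the work surface. World frame = base frame: x ahead of the robot, y to its left, z up, the work surface at z = 0. Lengths are in mm, angles in degrees, forces in N, time in s.
With the tool pointing down it reaches from about 350 to 850 mm from the base axis. Payload 8.1 kg.
Tool frame: the origin (TCP) lies at the very end of the fingers, on their centre line; the grasp point (between the pads) lies 19 mm behind it (arm.tcp_to_grasp is the distance from the TCP to the grasp point, in mm); z points along the fingers, y is the line along which they close (so a half turn about z gives the same grasp; the last joint's range is limited). The gripper opens to 85 mm and grips with 20 to 120 N. Pads are 22 mm wide; open, the fingers measure 114 mm over their backs; the gripper's body (76 mm by 85 mm) begins 54 mm behind the grasp point. The pads swing forward as they close: fully open they stand 13 mm farther back than shut.
Start: joints at [64.721, 7.471, 85.268, -0, 87.261, -4.893], TCP at [208.983, 562.433, 231.292] pointing down, gripper open.
Joint ranges: [-169.43, 169.43], [-51.17, 129.36], [1.28, 143.12], [-76.62, 256.62], [0, 156.53], [-152.29, 152.29]. Speed limits (degrees/s): [136.94, 136.94, 159.86, 180, 180, 180].

## Interface

Orientations are given as [roll, pitch, yaw] about the fixed x, y, z axes, in that order (R = Rz(yaw) Ry(pitch) Rx(roll)).
In Python, from workcell import arm gives the robot as it stands. The module is installed in compiled form; this text tells all that it offers. Calls block until the motion is done:
- arm.movep(position, orientation): joint-space move of the TCP to a pose.
- arm.line_to(position, max_speed=150, rotation=None, max_force=None): straight line of the TCP; rotation=None keeps the orientation; max_speed is the mean speed in mm/s. With max_force (N) it stops when the force on the tool has changed by that much, and returns True; else False.
- arm.set_joints(angles): joint-space move.
- arm.grip(opening, force=None): opening from 0.0 (shut) to 1.0 (fully open); force is the grip in N (None keeps the last); returns when the fingers have stopped.
- arm.pause(seconds).
- arm.solve_ik(position, orientation): joint angles nearest the present ones, or None.
- arm.capture(name): name is "side" or "top"; returns the picture (400x640x3 uint8, red, green, blue); there is no depth.
- arm.get_calibration(name): a dict with "intrinsics" (3x3 intrinsics, pixels), "world_to_cam" (4x4, takes a point from world to camera coordinates). Camera axes: x right, y up, looking along -z (the intrinsics and any distortion apply to the point x, -y, -z); pixel columns grow to the right and rows downward; lengths in mm; the calibration is good to about 2 mm. A picture is of the moment at which its call begins. get_calibration takes no time and is no camera call.
A pose or a line that the arm cannot do raises arm.IKError and nothing moves.
- arm.job_done(): hands the job in; it is judged then, once.
Trained networks look in the newest picture that a camera, given by its name, has taken for a name from the list of things; names that differ only in an ending like _2 or _b are one class to them, and where a whole thing is asked for, a point or a joint stands for the part that bears it (a point fixed in the world has none). Each returns a list of dicts, best first, with "p" (0 to 1); they miss things now and then, are a little off and sometimes report something else, mostly with a low value. They report only what shows in the picture. A call takes as long as a camera call. They do not tell look-alikes from the thing itself.
- arm.recognise(camera, query): "bbox" ([centre column, centre row, width, height] in pixels, round what is visible of it).
- arm.trace(camera, query): "region" (400x640 bool, what is visible of it) and "bbox" ([centre column, centre row, width, height] in pixels, round what is visible of it).
Readings, each from a call of its own:
- arm.read_t(): time.
- arm.read_joint_pos(): joint angles.
- arm.read_joint_vel(): joint speeds.
- arm.read_tau(): joint torques, N m.
- arm.read_eef_pos(): TCP position.
- arm.read_orientation(): TCP orientation.
- arm.read_wrist_force(): force on the tool from outside, world axes, zero at the start.
- arm.read_wrist_torque(): the same for the moment, N m.
- arm.read_width(): opening from 0.0 (shut) to 1.0 (fully open).
- arm.read_gripper_force(): force on a finger pad.
Only numpy, scipy, OpenCV 4.12 (cv2) and the standard library are available. Lean on these libraries where they do the work, as an engineer would, in place of code of your own. Each camera call takes 0.05 s, during which the arm holds its last target. There are 200 camera calls.

## Task

Stand the white bottle with the red safety cap upright, fully down, in the square cup of the raised blue holder. There, push the cap down and, keeping it pushed, turn it anticlockwise until it is free, then lift it and finish while still holding the cap level in the gripper, a few centimetres (4 to 10) clear above the mouth of the bottle, which stays standing in its cup. Leave the other things on the bench where they are.

Things in the scene. Friction and masses are not known exactly. Their poses are not given: they have to be found in the camera images.
- bottle: White plastic bottle, loose, 0.2 kg, an orange or yellow panel on each side. Body 56 x 56 mm square, 58 mm high; x and y axes square to its sides. Origin at the centre of the underside, z up. With the cap locked on, the whole is 103 mm tall and may be lifted by its cap.
- bottle_mouth (a point): Centre of the bottle's mouth, 80 mm above its underside: top of the round neck (radius 14 mm, 20 mm over its locking ledges) that the cap sits on. Axes as the bottle's.
- cap: Round red push-and-turn cap, 50 mm in diameter, 38 mm high, 45 g, ribbed, smooth over the top 14 mm; white stripe on top along its x axis. Origin at the centre of its lower rim, z up. At the start locked on the bottle: rim 65 mm above the bottle's underside, 7 mm above its body; x axes in line, with a few degrees of play. Sprung up: 6 N locked, 10 N at 7 mm down, where the rim meets the body.
- cap_grip (a point): Point on the cap's axis 30 mm above its rim, 8 mm below its top: a good grip height, any way round. How it opens: pushed down over 4 mm (5 to 7 is right) it turns anticlockwise seen from above; a ledge keeps it down until it is turned 51 degrees against the bottle; from 51 to 79 (the stop) it lifts straight off. It does not turn clockwise.
- holder: Fixed bottle holder: a dark steel foot 110 x 110 x 12 mm, a steel post 44 mm in diameter and on it a blue square cup, 73 mm outside, its rim 78 mm above the bench. Origin at the centre of the underside; x and y axes are square to the sides of the cup and foot.
- holder_cup (a point): Centre of the cup's inner floor, 63 mm above the bench. The cup is 61 x 61 mm inside and 15 mm deep, so the bottle goes in with 2.5 mm to spare on each side when turned square to it (any of the four ways round), and then cannot turn by more than about 5 degrees. Axes as the holder's.
- teal_pliers: Bystander: pliers with teal handles lying flat, 145 mm long, 65 mm wide, 14 mm high; origin under the pivot, jaws along +x.
- orange_cutters: Bystander: cutters with orange handles lying flat, 125 mm long, 65 mm wide, 14 mm high; origin under the pivot, jaws along +x.
- wire_coil: Bystander: flat coil of brass wire, 118 mm across, 18 mm high; origin at the centre of its underside.
- bead_dish: Bystander: steel dish of beads, 96 mm across, 24 mm high; origin at the centre of its underside.
- amber_bottle: Bystander: round amber bottle with a black cap, 54 mm across, 105 mm high; origin at the centre of its underside.
- hammer: Bystander: hammer, 240 mm long, lying along its x axis, about 30 mm high; origin at the middle of its underside.
- ring_block: Bystander: dark wooden block with three rings standing on it, 90 x 60 mm, 40 mm high; origin at the centre of its underside.
Not all that is in view belongs to the job. What is shaped like the bottle but turquoise is not meant.

How it is judged:
By the outcome, as a careful person would: the job done as asked, in the order asked, and still so for the second after the job is handed in, while the arm keeps its last pose, push and grip.
It also fails if it takes over 43 s, if anything falls off the work surface, if the arm or the gripper's body presses on something with over 40 N, if the wrist force passes 120 N, or if a joint passes its speed limit or range.

## Working session

There is one attempt and no reset: what is moved stays moved. The work goes in short steps, each a Python script; the robot and the scene stay as the last script left them, time stands still between calls to the robot, and variables do not carry over. Pictures are saved under pics/ and viewed, at most 10 in all, crops included, and the job is handed in when it is done.

```bash
mkdir -p pics; cat > h.py <<'E'
import numpy as np, cv2
from workcell import arm
def cal(n):
    c=arm.get_calibration(n); return np.array(c["intrinsics"],float),np.array(c["world_to_cam"],float),c
def proj(n,P):
    K,T,_=cal(n); P=np.atleast_2d(P); c=(T[:3,:3]@P.T).T+T[:3,3]; c=c*[1,-1,-1]; u=(K@c.T).T; return u[:,:2]/u[:,2:]
def unproj(n,px,z):
    K,T,_=cal(n); px=np.atleast_2d(np.array(px,float)); d=(np.linalg.inv(K)@np.c_[px,np.ones(len(px))].T).T*[1,-1,-1]
    R=T[:3,:3]; o=-R.T@T[:3,3]; d=d@R; return o+d*((z-o[2])/d[:,2])[:,None]
def save(name,im): cv2.imwrite(f"pics/{name}.png",im[:,:,::-1])
E
python3 - <<'E'
from h import *
for n in("top","side"):
    im=arm.capture(n); save(n+"0",im); np.save(n+"0.npy",im)
    K,T,c=cal(n); print(n,c.keys(),K.round(1).tolist(),(-T[:3,:3].T@T[:3,3]).round(),T[:3,:3].round(2).tolist())
    for q in("bottle","cap","holder","amber_bottle"):
        print(q,[(round(r["p"],2),np.round(r["bbox"]).tolist()) for r in arm.recognise(n,q)])
print(arm.read_t())
E
```

```text
top dict_keys(['intrinsics', 'world_to_cam']) [[396.0, 0.0, 323.5], [0.0, 396.0, 193.4], [0.0, 0.0, 1.0]] [ 411.    8. 1228.] [[0.01, -1.0, -0.0], [0.99, 0.01, 0.12], [-0.12, -0.0, 0.99]]
bottle [(0.9, [256.0, 184.0, 24.0, 21.0]), (0.64, [275.0, 220.0, 15.0, 21.0])]
cap [(0.62, [271.0, 219.0, 24.0, 20.0])]
holder [(0.69, [404.0, 212.0, 43.0, 41.0]), (0.17, [331.0, 213.0, 25.0, 50.0])]
amber_bottle [(0.58, [486.0, 184.0, 28.0, 22.0])]
side dict_keys(['intrinsics', 'world_to_cam']) [[396.6, 0.0, 318.7], [0.0, 396.6, 204.5], [0.0, 0.0, 1.0]] [ 117. -702.  739.] [[0.86, -0.5, 0.02], [0.31, 0.56, 0.77], [-0.4, -0.66, 0.64]]
bottle [(0.7, [295.0, 165.0, 26.0, 29.0]), (0.7, [459.0, 344.0, 34.0, 47.0]), (0.59, [272.0, 190.0, 27.0, 25.0])]
cap [(0.67, [272.0, 172.0, 18.0, 20.0])]
holder [(0.67, [355.0, 278.0, 66.0, 69.0])]
amber_bottle [(0.73, [458.0, 341.0, 37.0, 48.0])]
0.5
```

View pics/top0.png

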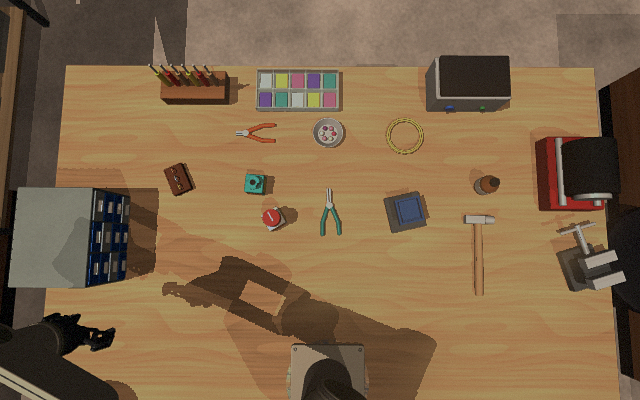

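View pics/side0.png

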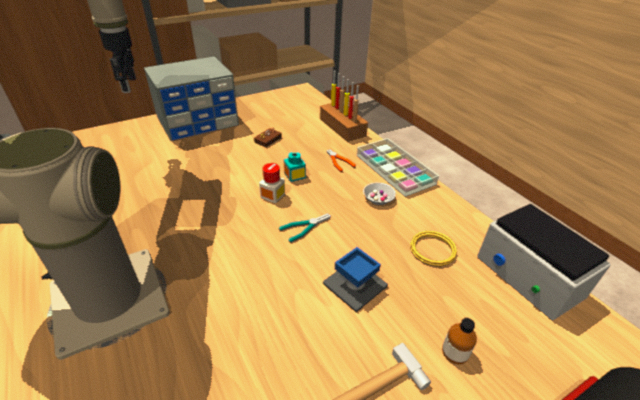

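Candidates: a white bottle with a red cap at top (273,218) / side (272,182), and a turquoise look-alike at top (256,184) / side (295,166). The first fits the description (white body, red cap). The holder is at top (405,211) / side (356,278). I'll confirm with an enlarged crop and fit silhouettes.

```bash
cat > fit.py <<'E'
from h import *
from scipy.optimize import minimize
def box(w,z0,z1): return np.array([[x,y,z] for x in(-w/2,w/2) for y in(-w/2,w/2) for z in(z0,z1)])
def cyl(r,z0,z1):
    a=np.linspace(0,2*np.pi,48,endpoint=False); return np.vstack([np.c_[r*np.cos(a),r*np.sin(a),0*a+z] for z in(z0,z1)])
def place(P,x,y,yaw,z=0):
    t=np.radians(yaw);c,s=np.cos(t),np.sin(t); return P@np.array([[c,-s,0],[s,c,0],[0,0,1]]).T+[x,y,z]
S=8
def mask(n,parts,off,win):
    m=np.zeros((win[3]*S,win[2]*S),np.uint8)
    for P in parts:
        q=(proj(n,P)+off+.5-win[:2])*S
        cv2.fillConvexPoly(m,cv2.convexHull(q.astype(np.float32)).astype(np.int32),1)
    return m
def fit(regs,parts,minus,x0,z=0,offs=True):
    """regs {cam:region}; finds x,y,yaw by overlap of silhouettes"""
    W={}
    for n,r in regs.items():
        x,y,w,h=cv2.boundingRect(r.astype(np.uint8)); win=np.array([x-12,y-12,w+24,h+24])
        W[n]=(win,cv2.resize(r[win[1]:win[1]+win[3],win[0]:win[0]+win[2]].astype(np.uint8),None,fx=S,fy=S,interpolation=cv2.INTER_NEAREST))
    def cost(v):
        c=0
        for n,(win,R) in W.items():
            M=mask(n,[place(p,*v[:3],z) for p in parts],0,win)
            if minus: M=M&~mask(n,[place(p,*v[:3],z) for p in minus],0,win)&1
            c+=1-(M&R).sum()/max(1,(M|R).sum())
        return c/len(W)
    best=None
    for yaw in range(0,90,15):
        r=minimize(cost,[x0[0],x0[1],yaw],method="Nelder-Mead",options=dict(initial_simplex=np.array([[x0[0],x0[1],yaw],[x0[0]+8,x0[1],yaw],[x0[0],x0[1]+8,yaw],[x0[0],x0[1],yaw+12]]),xatol=.1,fatol=1e-4))
        if best is None or r.fun<best.fun: best=r
    return best.x.round(1),round(best.fun,3)
E
cat > m.py <<'E'
from fit import *
T={}
for q,pt in(("bottle",{"top":(275,220),"side":(272,190)}),("cap",{"top":(272,219),"side":(272,172)}),("holder",{"top":(404,212),"side":(355,278)})):
    for n in pt:
        rs=arm.trace(n,q); rs=[r for r in rs if np.hypot(*(np.array(r["bbox"][:2])-pt[n]))<12]
        if rs: T[q,n]=rs[0]["region"]; print(q,n,round(rs[0]["p"],2),np.round(rs[0]["bbox"],1),T[q,n].sum())
        else: print("miss",q,n)
g=lambda q,c=("top","side"):{n:T[q,n] for n in c if (q,n) in T}
capP=[cyl(25,65,103)]; body=[box(56,0,58)]; hold=[box(110,0,12),box(73,50,78)]
for q,parts,mi,px in(("cap",capP,None,(272,219)),("bottle",body,capP,(272,219)),("holder",hold,None,(404,212))):
    x0=unproj("top",px,80 if q!="holder" else 40)[0]
    for c in(("top","side"),("top",),("side",)):
        if g(q,c): print(q,c,*fit(g(q,c),parts,mi,x0))
a=np.load("top0.npy");b=np.load("side0.npy")
for q,n,im in [(q,n,im) for q in("bottle","cap","holder") for n,im in(("top",a),("side",b))]:
    if (q,n) in T:
        pass
A=[cv2.resize(x,(390,390),interpolation=cv2.INTER_CUBIC) for x in(a[170:235,235:300],b[140:205,240:305],a[180:245,372:437],b[240:305,323:388])]
save("crop",np.vstack([np.hstack(A[:2]),np.hstack(A[2:])])[:, :] if 0 else cv2.resize(np.vstack([np.hstack(A[:2]),np.hstack(A[2:])]),(600,600)))
np.savez("T.npz",**{"_".join(k):v for k,v in T.items()})
E
python3 m.py
```

```text
bottle top 0.67 [275.6 219.3  15.5  22.7] 102
bottle side 0.81 [273.6 189.4  26.5  22.8] 456
cap top 0.83 [273.  218.6  21.3  17.5] 253
cap side 0.71 [272.2 173.7  17.8  19.2] 312
holder top 0.65 [403.2 212.4  41.6  36.1] 1321
holder side 0.67 [355.6 278.2  65.9  65.6] 2445
cap ('top', 'side') [477.7 161.4  10.8] 0.086
cap ('top',) [477.9 161.   -1.3] 0.074
cap ('side',) [477.2 163.2   9.5] 0.075Traceback (most recent call last):
  File "m.py", line 13, in <module>
    if g(q,c): print(q,c,*fit(g(q,c),parts,mi,x0))
                          ~~~^^^^^^^^^^^^^^^^^^^^
  File "fit.py", line 30, in fit
    r=minimize(cost,[x0[0],x0[1],yaw],method="Nelder-Mead",options=dict(initial_simplex=np.array([[x0[0],x0[1],yaw],[x0[0]+8,x0[1],yaw],[x0[0],x0[1]+8,yaw],[x0[0],x0[1],yaw+12]]),xatol=.1,fatol=1e-4))
    res = _minimize_neldermead(fun, x0, args, callback, bounds=bounds,
                               **options)
    fxr = func(xr)
    fx = function(np.copy(x), *(wrapper_args + args))
  File "fit.py", line 25, in cost
    if minus: M=M&~mask(n,[place(p,*v[:3],z) for p in minus],0,win)&1
                   ~~~~^^^^^^^^^^^^^^^^^^^^^^^^^^^^^^^^^^^^^^^^^^^^
  File "fit.py", line 12, in mask
    q=(proj(n,P)+off+.5-win[:2])*S
       ~~~~^^^^^
  File "h.py", line 6, in proj
    K,T,_=cal(n); P=np.atleast_2d(P); c=(T[:3,:3]@P.T).T+T[:3,3]; c=c*[1,-1,-1]; u=(K@c.T).T; return u[:,:2]/u[:,2:]
          ~~~^^^
  File "h.py", line 4, in cal
    c=arm.get_calibration(n); return np.array(c["intrinsics"],float),np.array(c["world_to_cam"],float),c
ValueError: time passes only in moves, steps and waits
```

```bash
sed -i 's/^def cal/import functools\n@functools.cache\ndef cal/' h.py; time python3 m.py
```

```text
bottle top 0.67 [275.6 219.3  15.5  22.7] 102
bottle side 0.81 [273.6 189.4  26.5  22.8] 456
cap top 0.83 [273.  218.6  21.3  17.5] 253
cap side 0.71 [272.2 173.7  17.8  19.2] 312
holder top 0.65 [403.2 212.4  41.6  36.1] 1321
holder side 0.67 [355.6 278.2  65.9  65.6] 2445
cap ('top', 'side') [477.7 161.4  10.8] 0.086
cap ('top',) [477.9 161.   -1.3] 0.074
cap ('side',) [477.2 163.2   9.5] 0.075
bottle ('top', 'side') [478.4 163.4  34. ] 0.242
bottle ('top',) [478.3 163.1  31. ] 0.345
bottle ('side',) [478.8 166.2  42.7] 0.09
holder ('top', 'side') [ 503.1 -235.7   12.5] 0.041
holder ('top',) [ 503.  -237.1   12.7] 0.04
holder ('side',) [ 503.5 -234.9  102.4] 0.031
real	0m6.310s
user	0m5.093s
sys	0m1.079s
```

View pics/crop.png

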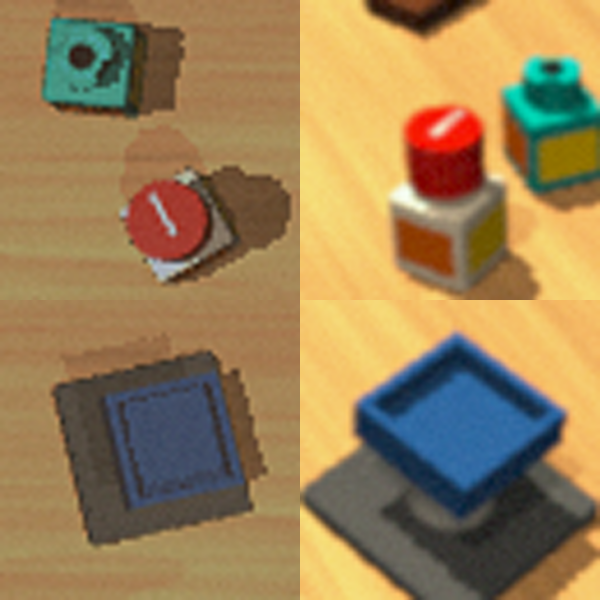

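The crop confirms it: the white bottle with the red cap stands at top (272,219), and the turquoise one beside it is not meant. The cap stripe gives a yaw of about 32°, which agrees with the fit of 33°. The holder cup is square-on at yaw 12.5°.

```bash
python3 - <<'E'
from h import *
# stripe yaw
im=np.load("top0.npy"); w=np.load("T.npz")["cap_top"]; 
m=cv2.morphologyEx(w.astype(np.uint8),cv2.MORPH_CLOSE,np.ones((5,5)))>0
r,c=np.nonzero(m); g=im[r,c,1].astype(float)-40; g[g<60-0]=0
p=unproj("top",np.c_[c,r],103)[:,:2]; mu=np.average(p,0,g); C=np.cov((p-mu).T,aweights=g); e=np.linalg.eigh(C)
v=e[1][:,1]; print("stripe",mu.round(1),np.degrees(np.arctan2(v[1],v[0])).round(1),e[0].round(1))
print(np.round(arm.read_orientation(),1),arm.read_t())
for psi in range(-180,180,30):
    out=[]
    for P,y in(([478,162,76],psi),([503,-236,139],psi-20.5),([503,-236,139],psi+47.5+4)):
        q=arm.solve_ik(P,[180,0,y]); out.append(None if q is None else np.round(q).tolist())
    print(psi,out)
E
```

```text
stripe [481.5 164.4] -149.1 [ 2.1 74.7]
[180.    0.  159.6] 1.1
-180 [[13.0, 0.0, 109.0, 0.0, 70.0, -77.0], [-30.0, 4.0, 99.0, 0.0, 77.0, -100.0], None]
-150 [[13.0, 0.0, 109.0, 0.0, 70.0, -107.0], [-30.0, 4.0, 99.0, 0.0, 77.0, -130.0], None]
-120 [[13.0, 0.0, 109.0, 0.0, 70.0, -137.0], None, [-30.0, 4.0, 99.0, -0.0, 77.0, 128.0]]
-90 [None, None, [-30.0, 4.0, 99.0, -0.0, 77.0, 98.0]]
-60 [None, [-30.0, 4.0, 99.0, -0.0, 77.0, 140.0], [-30.0, 4.0, 99.0, -0.0, 77.0, 68.0]]
-30 [[13.0, 0.0, 109.0, -0.0, 70.0, 133.0], [-30.0, 4.0, 99.0, -0.0, 77.0, 110.0], [-30.0, 4.0, 99.0, -0.0, 77.0, 38.0]]
0 [[13.0, 0.0, 109.0, -0.0, 70.0, 103.0], [-30.0, 4.0, 99.0, -0.0, 77.0, 80.0], [-30.0, 4.0, 99.0, -0.0, 77.0, 8.0]]
30 [[13.0, 0.0, 109.0, -0.0, 70.0, 73.0], [-30.0, 4.0, 99.0, -0.0, 77.0, 50.0], [-30.0, 4.0, 99.0, 0.0, 77.0, -22.0]]
60 [[13.0, 0.0, 109.0, -0.0, 70.0, 43.0], [-30.0, 4.0, 99.0, -0.0, 77.0, 20.0], [-30.0, 4.0, 99.0, 0.0, 77.0, -52.0]]
90 [[13.0, 0.0, 109.0, -0.0, 70.0, 13.0], [-30.0, 4.0, 99.0, 0.0, 77.0, -10.0], [-30.0, 4.0, 99.0, 0.0, 77.0, -82.0]]
120 [[13.0, 0.0, 109.0, 0.0, 70.0, -17.0], [-30.0, 4.0, 99.0, 0.0, 77.0, -40.0], [-30.0, 4.0, 99.0, 0.0, 77.0, -112.0]]
150 [[13.0, 0.0, 109.0, 0.0, 70.0, -47.0], [-30.0, 4.0, 99.0, 0.0, 77.0, -70.0], [-30.0, 4.0, 99.0, 0.0, 77.0, -142.0]]
```

```bash
python3 - <<'E'
from h import *
O=[180,0,90]
arm.movep([478,162,170],O)
print(arm.line_to([478,162,74],150,max_force=8), arm.read_t())
arm.grip(0.0,60)
print("w",arm.read_width(),arm.read_gripper_force(),np.round(arm.read_eef_pos(),1),arm.read_wrist_force())
arm.line_to([478,162,230],150)
arm.movep([503,-236,200],[180,0,69.5])
arm.pause(.3)
print(arm.read_width(),arm.read_wrist_force(),np.round(arm.read_eef_pos(),1),arm.read_t())
A=[]
for n in("top","side"):
    im=arm.capture(n); np.save(n+"1.npy",im)
    c=proj(n,[503,-236,130])[0].astype(int); A.append(cv2.resize(im[c[1]-50:c[1]+50,c[0]-40:c[0]+40],(400,500),interpolation=cv2.INTER_CUBIC))
    for q in("bottle","cap"):
        print(n,q,[(round(r["p"],2),np.round(r["bbox"]).tolist()) for r in arm.recognise(n,q)])
save("held",np.hstack(A))
E
```

```text
False 3.6667
w 0.5675478175097168 60.70563991670497 [478.7 162.2  75.1] [-1.17786083  0.50499011  6.36714155]
0.564975390859738 [-0.85146644  0.00896262 -2.96347376] [ 503.3 -235.3  200.2] 7.075
top bottle [(0.63, [256.0, 184.0, 22.0, 20.0]), (0.45, [406.0, 208.0, 9.0, 14.0])]
top cap [(0.18, [400.0, 213.0, 37.0, 38.0])]
side bottle [(0.77, [296.0, 167.0, 22.0, 28.0]), (0.71, [361.0, 244.0, 37.0, 34.0])]
side cap [(0.74, [362.0, 220.0, 23.0, 31.0])]
```

View pics/held.png

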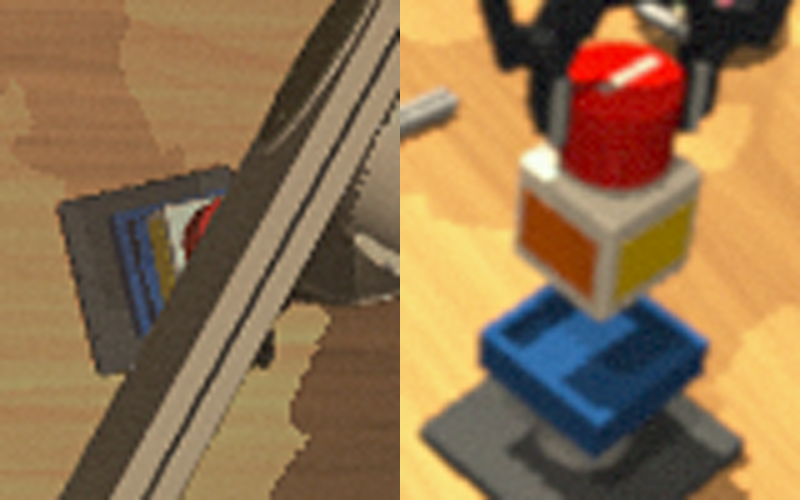

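The side view shows the bottle hanging upright by its cap in the gripper (cap at about (362,220), body at about (361,244)), above the cup, with its sides roughly parallel to the cup's. I'll refine the in-hand pose with the same silhouette fit.

```bash
cat > m2.py <<'E'
from fit import *
def region(n,q,pt):
    rs=[r for r in arm.trace(n,q) if np.hypot(*(np.array(r["bbox"][:2])-pt))<15]
    return rs[0]["region"] if rs else None
def held(zb):
    e=arm.read_eef_pos(); arm.capture("side")
    b=region("side","bottle",proj("side",[e[0],e[1],zb+29])[0]); c=region("side","cap",proj("side",[e[0],e[1],zb+84])[0])
    capP=[cyl(25,65,103)]; body=[box(56,0,58)]
    for dz in(-2,0,2):
        print(dz,"body",*fit({"side":b},body,capP,e[:2],zb+dz), "cap" if c is not None else "", *(fit({"side":c},capP,None,e[:2],zb+dz) if c is not None else ()))
    return b,c
if __name__=="__main__":
    e=arm.read_eef_pos(); print(np.round(e,1)); held(e[2]-75.5)
    T=np.load("T.npz")
    # bottle at start, side only, with body-only for bias
    print(fit({"side":T["bottle_side"]},[box(56,0,58)],[cyl(25,65,103)],(478,162)),fit({"side":T["holder_side"]},[box(110,0,12),box(73,63,78),cyl(22,12,63)],None,(503,-236)),
     fit({"top":T["holder_top"]},[box(110,0,12),box(73,63,78),cyl(22,12,63)],None,(503,-236)))
E
python3 m2.py
```

```text
[ 503. -236.  200.]
-2 body [ 505.4 -230.9   13. ] 0.072 cap [ 506.1 -231.7    4.2] 0.078
0 body [ 503.8 -232.6   13.5] 0.076 cap [ 504.6 -233.7    2.4] 0.081
2 body [ 502.7 -234.1   13.3] 0.08 cap [ 503.1 -235.6    8. ] 0.084
(array([478.8, 166.1,  42.7]), np.float64(0.09)) (array([ 503.6, -234.7,   12.2]), np.float64(0.035)) (array([ 502.8, -237. ,   12.5]), np.float64(0.041))
```

```bash
python3 - <<'E'
from h import *
arm.line_to([503.2,-236,158],120)
f0=np.array(arm.read_wrist_force()); t0=np.array(arm.read_wrist_torque())
hit=arm.line_to([503.2,-236,136],30,max_force=5)
print(hit,np.round(arm.read_eef_pos(),1),np.round(np.array(arm.read_wrist_force())-f0,1),np.round(np.array(arm.read_wrist_torque())-t0,2),arm.read_t())
im=arm.capture("side"); c=proj("side",[503,-236,90])[0].astype(int); save("low",cv2.resize(im[c[1]-50:c[1]+50,c[0]-50:c[0]+50],(600,600),interpolation=cv2.INTER_CUBIC))
E
```

```text
True [ 503.  -236.1  137.5] [0.4 1.  7.2] [0.   0.07 0.03] 8.675
```

View pics/low.png

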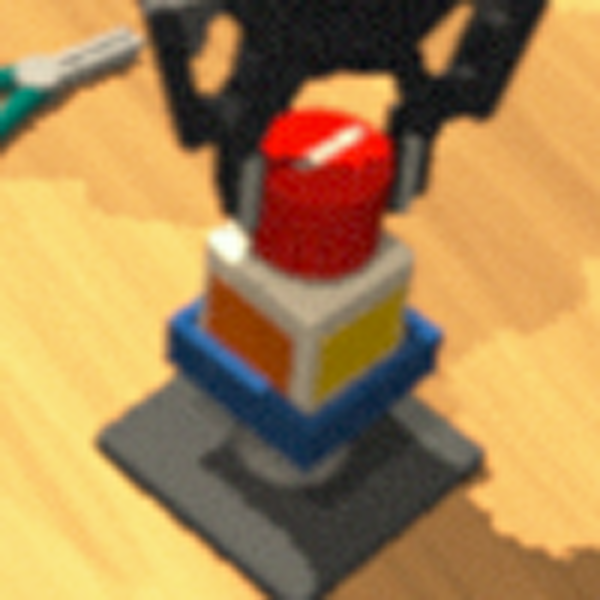

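The picture shows the bottle down in the cup (cap at (325,190), body sunk below the blue rim), and the height of 137.5 mm matches floor contact. Next I'll push 6 mm and turn.

```bash
python3 - <<'E'
from h import *
def st(s): print(s,np.round(arm.read_eef_pos(),1),np.round(arm.read_wrist_force(),1),np.round(arm.read_wrist_torque(),2),round(arm.read_width(),3),round(arm.read_t(),2))
st("a"); arm.grip(0.0,80); st("g")
for z in(136,134,132):
    h=arm.line_to([503.2,-236,z],30,max_force=20); st((z,h))
q=np.array(arm.read_joint_pos())
for k in(15,30,45,60,68):
    p=q.copy(); p[5]-=k; arm.set_joints(p.tolist()); st(k)
im=arm.capture("side"); c=proj("side",[503,-236,110])[0].astype(int); save("turned",cv2.resize(im[c[1]-50:c[1]+50,c[0]-50:c[0]+50],(600,600),interpolation=cv2.INTER_CUBIC))
E
```

```text
a [ 503.  -236.1  137.6] [-0.4 -0.2  6. ] [ 0.01  0.1  -0.02] 0.561 8.72
g [ 503.  -236.1  137.8] [-0.1  0.8  5.4] [0.02 0.17 0.03] 0.561 8.94
(136, False) [ 503.5 -236.3  137. ] [-2.3  1.2  6.5] [0.16 0.44 0.03] 0.564 9.19
(134, False) [ 503.5 -236.3  135.1] [-2.8  0.7  8.4] [0.16 0.56 0.02] 0.558 9.44
(132, False) [ 503.5 -236.3  133.2] [-3.6  1.4  8.9] [ 0.23  0.62 -0.01] 0.564 9.69
15 [ 504.4 -236.8  134.5] [0.  0.9 7.5] [-0.    0.03  0.08] 0.56 10.05
30 [ 504.5 -236.8  134.6] [ 0.1 -0.3  7.1] [-0.02 -0.04  0.07] 0.565 10.41
45 [ 504.5 -236.8  134.6] [-0.6  0.2  5.8] [ 0.03 -0.03  0.03] 0.561 10.77
60 [ 504.6 -236.8  134.8] [-0.2  0.5  8. ] [-0.    0.01  0.02] 0.561 11.12
68 [ 504.6 -236.9  134.8] [0.4 0.8 7.6] [0.08 0.   0.1 ] 0.561 11.38
```

View pics/turned.png

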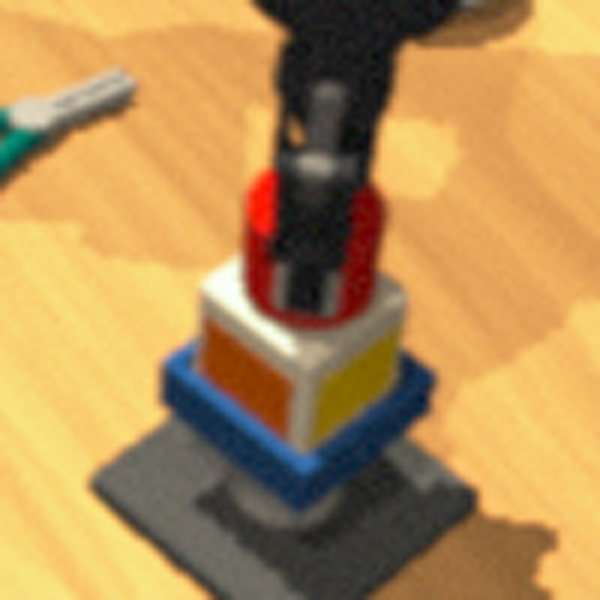

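The gripper turned 68° with the cap still down and a small torque (≤0.1 N m, so no slip and no stop reached). The bottle is square in the cup, with the cap at (315,245). I'll lift a little and check.

```bash
python3 - <<'E'
from h import *
def st(s): print(s,np.round(arm.read_eef_pos(),1),np.round(arm.read_orientation(),1),np.round(arm.read_wrist_force(),1),round(arm.read_width(),3),round(arm.read_t(),2))
print(np.round(arm.read_joint_pos(),1))
e=np.array(arm.read_eef_pos())
arm.line_to((e+[0,0,8]).tolist(),30); st("8")
arm.line_to((e+[0,0,28]).tolist(),40); arm.pause(.2); st("28")
im=arm.capture("side"); c=proj("side",[503,-236,120])[0].astype(int); save("lift",cv2.resize(im[c[1]-50:c[1]+50,c[0]-50:c[0]+50],(600,600),interpolation=cv2.INTER_CUBIC))
E
```

```text
[-30.4   4.6  98.6  -0.   76.7 -77.7]
8 [ 505.  -237.1  142.9] [-180.    -0.   137.4] [ 1.6 -0.5  2.9] 0.558 11.91
28 [ 504.4 -236.7  162.4] [-1.799e+02 -1.000e-01  1.375e+02] [-0.4  0.5 -0.7] 0.556 12.76
```

View pics/lift.png

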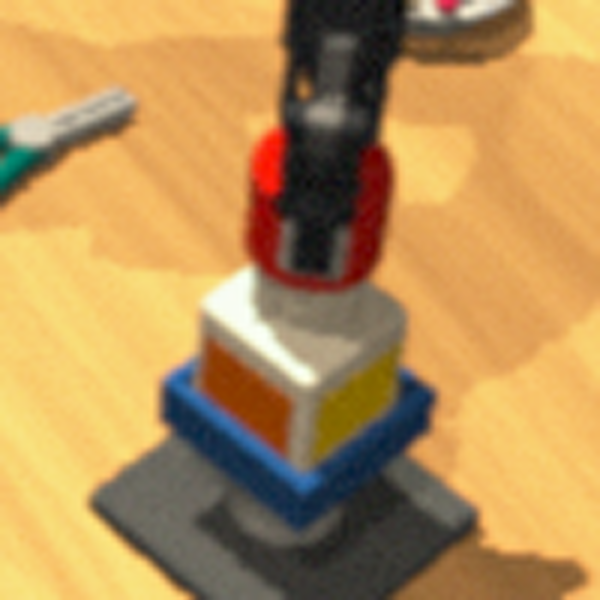

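The cap is off: the neck is visible at (310,295) below the cap and the bottle is still seated in the cup. I'll raise it to about 65 mm clearance.

```bash
python3 - <<'E'
from h import *
arm.line_to([504,-236.5,218],80); arm.pause(.5)
print(np.round(arm.read_eef_pos(),1),np.round(arm.read_orientation(),1),np.round(arm.read_wrist_force(),1),arm.read_width(),arm.read_t())
im=arm.capture("side"); c=proj("side",[503,-236,150])[0].astype(int); save("end",cv2.resize(im[c[1]-60:c[1]+60,c[0]-60:c[0]+60],(600,600),interpolation=cv2.INTER_CUBIC))
for P in([504,-236.5,143],[504,-236.5,208]): print((proj("side",P)[0]-c+60)*5)
E
```

```text
[ 504.  -236.5  217.9] [-1.799e+02 -1.000e-01  1.375e+02] [-0.9  0.4 -0.4] 0.5569459356227321 14.15
[301.81116733 315.60822457]
[316.1958204  201.36209821]
```

View pics/end.png

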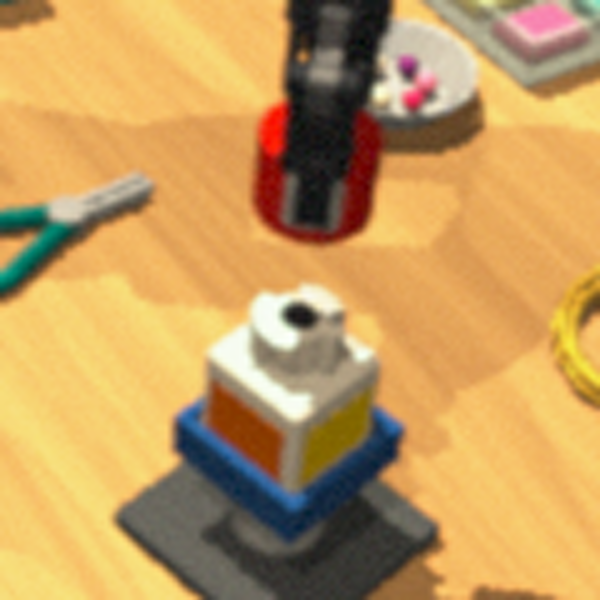

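The mouth at (300,316) matches its predicted pixel (302,316), so the bottle is seated. The cap rim is centred near (315,205), about 65 mm above the mouth, and held level.

```bash
python3 -c "
from workcell import arm
print(arm.job_done())"
```

```text
the job is handed in; nothing more can be done
None
```

The job is handed in: the bottle stands fully down in the blue cup, and the gripper holds the freed cap level about 65 mm above its mouth, at about 14 s of the 43 s allowed.

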